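Seat a wedge block in the checking fixture and hold it pressed

ROBOT

A 6-joint arm with a two-finger parallel gripper is mounted at the origin on the work surface. World frame = base frame: x ahead of the robot, y to its left, z up, the work surface at z = 0. Lengths are in m, angles in rad, forces in N, time in s.
With the tool pointing down it reaches from about 0.4 to 0.825 m from the base axis. Payload 7 kg.
Tool frame: the origin (TCP) lies at the very end of the fingers, on their centre line; the grasp point (between the pads) lies 19 mm behind it; z points along the fingers, y is the line along which they close (so a half turn about z gives the same grasp; the last joint's range is limited). The gripper opens to 85 mm and grips with 20 to 120 N. Pads are 22 mm wide; open, the fingers measure 114 mm over their backs; the gripper's body (76 mm by 85 mm) begins 54 mm behind the grasp point. The pads swing forward as they close: fully open they stand 13 mm farther back than shut.
Start: joints at [1.558, 0.359, 0.012, 0, -1.224, -0.288], TCP at [0.2, 0.645, 0.231] pointing down, gripper open.
Joint ranges: [-3.07, 3.07], [-1.43, 2.12], [-1.02, 1.25], [-3.03, 1.67], [-3.05, -0], [-3.03, 3.03]. Speed limits (rad/s): [2.39, 2.39, 3.01, 3.14, 3.14, 3.14].

INTERFACE

Orientations are given as a unit quaternion [w, x, y, z].
In Python, from bench import get_obs, vision, manip gives the robot as it stands. The module is installed in compiled form; this text tells all that it offers.
- The arm moves only by the shell command python3 -m jog 'ROWS'. ROWS is JSON, a list of rows, each an object of numbers: "fingers": the gripper command: -1 is fully open, 1 is shut, values between are in proportion; "dx", "dy", "dz": the shift along the tool's x, y, z in units of 25 mm (1.0 is 25 mm); "turn": the turn about the tool's z in units of 10 degrees (1.0 is 10 degrees). In form: [{"fingers": .., "dx": .., "dy": .., "dz": .., "turn": ..}, ...]. A call has 1 to 8 rows; each row is the pose to reach, as a shift and turn from the pose commanded when the call began, along the tool's axes at that moment; what a row does not reach only later rows make up. A row lasts 1/8 s, in which the tool goes at most 62.5 mm and 10.7 degrees, less where a joint would pass 70% of its speed; a pose out of reach is approached as far as the arm can. A call with a gripper value outside its range is refused whole. The fingers move at their own pace and stop on an object; the grip force is fixed at half the most. Time passes only in rows, so rows that repeat a pose let the fingers close. It gives the time, the measured TCP pose, the force, the opening and the grip force at its end, in the units of the state.
- get_obs(): the state, without advancing time (a new reading comes with each control period).
- vision.camera(name): name is "scene" or "top" or "wrist"; returns a dict with "img" (420x560x3 uint8, red, green, blue), "range_z" (420x560 float32, m along the optical axis (not along the pixel's ray), 0 where there is no reading), "fx", "fy", "cx", "cy" (pixels), "cam_to_world" (4x4, takes a point from camera to world coordinates). Camera axes: x right, y down, z forward; pixel columns grow to the right and rows downward; lengths in m; the calibration is good to about 2 mm. A picture is of the moment at which its call begins.
- manip.job_done(): hands the job in; it is judged then, once.
The state is a dict: "t": time; "qpos": joint angles; "joint_velocities": joint speeds; "tau": joint torques, N m; "tool_pos": TCP position; "tcp_rot": TCP orientation; "ft_force": force on the tool from outside, world axes, zero at the start; "torque": the same for the moment, N m; "width": finger opening in m; "grip_force": force on a finger pad.
Only numpy, scipy, OpenCV 4.12 (cv2) and the standard library are available. Lean on these libraries where they do the work, as an engineer would, in place of code of your own. Each camera call takes 0.05 s, during which the arm holds its last target. There are 200 camera calls.

TASK

Lay the aluminium wedge block flat on the dark plate of the blue checking fixture, in the corner with its straight back against the fence, its left end up against the red stop and its brass bevel facing away from the fence, and let go of it. Then, with the fingertips on the brass bevel, push it diagonally, forward to the fence and down to the plate at once, firmly, with about 15 N forward and as much downward, so that it bears hard on both for the gauge reading. Finish while still holding that push; leave the torch, the steel riser and the screwdriver alone.

Things in the scene. Friction and masses are not known exactly. Their poses are not given: they have to be found in the camera images.
- fixture: Fixed fixture: blue base 150 x 170 mm (x, y), 11 mm thick, with plate, fence, red stop and, behind the fence, a dial gauge (up to 66 mm over the bench). Origin: centre of its underside, on the bench. x points from the open side to the fence, y left to the red stop, z up. A seated block has its origin at (0, 15, 25) mm in this frame, axes alike. Plate, fence, stop: oiled, friction about 0.25.
- plate: Dark steel plate 140 x 160 mm fixed on the fixture, its top 25 mm above the bench. Origin: centre of its underside, 11 mm above the bench; axes as the fixture.
- fence: Aluminium bar along the fixture's y, 150 mm long, 15 mm thick, 28 mm high above the plate; its front face is the plane x = 25 mm. Origin: on the plate's top at the fixture's centre; axes as the fixture.
- stop: Red stop block on the plate at the fence: x -5 to 25 mm, y 45 to 60 mm, only 12 mm high above the plate; its face towards the block is the plane y = 45 mm. Origin: on the plate's top at the fixture's centre; axes as the fixture.
- block: Loose aluminium wedge block, about 0.3 kg: 50 (x) x 60 (y) x 40 mm high. Origin: centre of its underside, z up. Upright back: the +x face. The upper -x edge is bevelled at 45 degrees, from height 18 mm at x = -25 to height 40 mm at x = -3 mm. Grip it from above over the end faces (y = +-30 mm) at about x = +8 mm; tips 15 mm or more above its underside pass over the red stop.
- strip: Brass wear strip fixed on the block's bevel: 28 mm along the slope, 56 mm along y, 1.7 mm proud. Its origin and axes are the block's.
- torch: Black torch standing upright, 38 mm diameter, 100 mm high. Origin: centre of its underside. To be left alone.
- riser: Dark steel riser block standing upright, 30 x 40 x 75 mm. Origin: centre of its underside. To be left alone.
- screwdriver: Screwdriver with red handle lying on the bench, 130 mm long along its own x. Origin: under its middle. To be left alone.
- bevel (a point): Middle of the brass strip's surface, at (-15, 0, 30) mm in the block's frame; the surface faces the block's -x and up at 45 degrees.
There are look-alikes about, which are no part of the job. Of the things like the fixture, leave any that is brown; of the rest the larger one is meant. Leave any green look-alike of the block alone.

How it is judged:
By the outcome, as a careful person would: the job done as asked, in the order asked, and still so for the second after the job is handed in, while the arm keeps its last pose, push and grip.
It also fails if it takes over 64 s, if anything falls off the work surface, if the arm or the gripper's body presses on something with over 40 N, if the wrist force passes 120 N, or if a joint passes its speed limit or range.

## Working session

There is one attempt and no reset: what is moved stays moved. The work goes in short steps, Python scripts to look and compute and a shell command to move; the robot and the scene stay as the last step left them, time stands still between calls to the robot, and variables do not carry over. Pictures are saved under pics/ and viewed, at most 10 in all, crops included, and the job is handed in when it is done.

```bash
mkdir -p pics
cat > h.py <<'E'
import numpy as np, cv2
from bench import get_obs, vision, manip
def cam(n):
    c=vision.camera(n); return c
def save(c,f): cv2.imwrite('pics/'+f,cv2.cvtColor(c['img'],cv2.COLOR_RGB2BGR))
def pts(c):
    z=c['range_z']; v,u=np.mgrid[:z.shape[0],:z.shape[1]]
    P=np.stack([(u-c['cx'])/c['fx']*z,(v-c['cy'])/c['fy']*z,z,np.ones_like(z)],-1)
    return (P@c['cam_to_world'].T)[...,:3]
def ray(c,u,v,h):
    T=c['cam_to_world']; d=T[:3,:3]@np.array([(u-c['cx'])/c['fx'],(v-c['cy'])/c['fy'],1]); o=T[:3,3]
    return o+d*(h-o[2])/d[2]
E
python3 - <<'E'
from h import *
import pickle
for n in ['top','scene']:
    c=cam(n); save(c,n+'0.png'); pickle.dump(c,open(n+'0.pkl','wb')); print(c['cam_to_world'].round(3).tolist(),c['fx'])
o=get_obs(); print({k:np.round(v,3).tolist() for k,v in o.items()})
E
```

```text
[[0.042, -0.979, 0.199, 0.37], [-0.999, -0.042, 0.004, 0.031], [0.004, -0.199, -0.98, 1.014], [0.0, 0.0, 0.0, 1.0]] 497.5616483866443
[[-0.552, 0.64, -0.535, 1.099], [0.834, 0.417, -0.361, 0.405], [-0.009, -0.645, -0.764, 0.86], [0.0, 0.0, 0.0, 1.0]] 515.7811403214467
{'t': 0.1, 'qpos': [1.558, 0.359, 0.011, -0.0, -1.224, -0.288], 'joint_velocities': [0.001, -0.001, 0.003, 0.002, 0.002, -0.0], 'tau': [-0.003, -58.476, 29.411, 6.955, -0.003, 0.0], 'tool_pos': [0.2, 0.644, 0.23], 'tcp_rot': [0.001, 0.989, -0.15, -0.0], 'ft_force': [-0.141, -0.946, -0.095], 'torque': [0.035, 0.02, -0.008], 'grip_force': 0.0, 'width': 0.085}
```

View pics/top0.png

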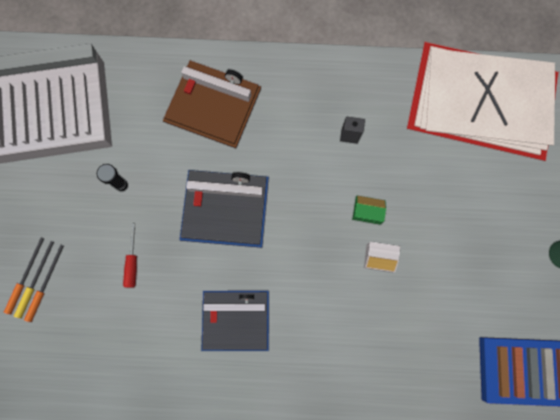

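View pics/scene0.png

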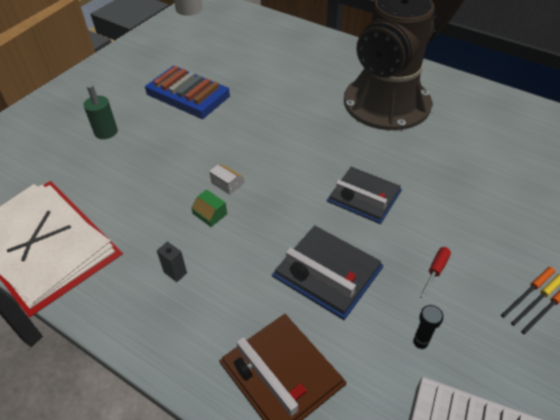

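Top view: the larger blue fixture is at about (225,208) with its fence up the image and red stop at (198,199). The wedge block is at (383,257), with its brass strip at (382,264). The riser is at (352,130), the torch at (110,177) and the screwdriver at (131,260). The brown fixture, small fixture and green block are look-alikes.

```bash
cat > m.py <<'E'
from h import *
import pickle
c=pickle.load(open('top0.pkl','rb')); P=pts(c); hsv=cv2.cvtColor(c['img'],cv2.COLOR_RGB2HSV)
def reg(u0,u1,v0,v1):
    m=np.zeros(P.shape[:2],bool); m[v0:v1,u0:u1]=1; return m
def rect(m,h,n):
    vs,us=np.nonzero(m); Q=np.array([ray(c,u,v,h)[:2] for u,v in zip(us,vs)],np.float32)
    r=cv2.minAreaRect(Q); print(n,len(us),'c',np.round(r[0],4),'size',np.round(r[1],4),'ang',round(r[2],2),'z med',np.median(P[m][:,2]).round(4))
R=reg(170,280,160,255); g=c['img'].astype(int)
sat=hsv[...,1];val=hsv[...,2];hue=hsv[...,0]
rect(R&(val<80)&(hue>90)&(P[...,2]<.03)&(P[...,2]>.005),.02,'base/plate')
rect(R&(P[...,2]>.047)&(P[...,2]<.056)&(val>130)&(sat<60),.053,'fence top')
rect(R&(sat>130)&((hue<10)|(hue>170))&(val>90),.037,'stop')
B=reg(355,410,235,280)
top=B&(P[...,2]>.035)&(sat<60)
rect(top,.04,'block top'); rect(B&(sat>80)&(P[...,2]>.014),.03,'brass')
rect(B&(P[...,2]>.01),.03,'block all')
for n,r in dict(riser=reg(330,375,105,150),torch=reg(90,135,155,200),gauge=reg(225,255,165,188)).items():
    m=r&(P[...,2]>.03);print(n,P[m].mean(0).round(3),P[m].max(0).round(3),P[m].min(0).round(3))
E
python3 m.py
```

```text
base/plate 789 c [0.5641 0.1446] size [0.1564 0.1384] ang 87.42 z med 0.0249
fence top 556 c [0.6091 0.1427] size [0.1485 0.0414] ang 87.56 z med 0.0526
stop 105 c [0.5759 0.1969] size [0.029 0.014] ang 4.15 z med 0.0366
block top 480 c [ 0.4905 -0.1777] size [0.1015 0.0451] ang 79.64 z med 0.0398
brass 299 c [ 0.4612 -0.174 ] size [0.0562 0.0211] ang 82.93 z med 0.0299
block all 881 c [ 0.4778 -0.1746] size [0.0776 0.0818] ang 26.55 z med 0.038
riser [ 0.723 -0.107  0.08 ] [0.749 0.031 1.014] [ 0.37  -0.132  0.03 ]
torch [0.599 0.354 0.104] [0.624 0.381 1.014] [0.37  0.031 0.03 ]
gauge [0.612 0.113 0.059] [0.628 0.142 1.014] [0.37  0.031 0.032]
```

```bash
python3 -m jog '[{"dx":14.8,"dy":14},{"dx":14.8,"dy":14},{"dx":14.8,"dy":14},{"dx":14.8,"dy":14},{"dx":14.8,"dy":14},{"dx":14.8,"dy":14},{"dx":14.8,"dy":14},{"dx":14.8,"dy":14}]' && python3 -m jog '[{"dx":5.6,"dy":14,"turn":-1},{"dx":5.6,"dy":14,"turn":-1},{"dx":5.6,"dy":14,"turn":-1},{"dx":5.6,"dy":14,"turn":-1},{"dx":5.6,"dy":14,"turn":-1},{"dx":5.6,"dy":14,"turn":-1},{"dx":5.6,"dy":14,"turn":-1},{"dx":5.6,"dy":14,"turn":-1}]'
python3 - <<'E'
from h import *
import pickle
c=cam('wrist'); save(c,'w1.png'); pickle.dump(c,open('w1.pkl','wb')); print(c['cam_to_world'].round(3).tolist(),c['fx'])
E
```

```text
[[-0.298, -0.914, -0.276, 0.27], [-0.955, 0.285, 0.085, 0.623], [0.001, 0.289, -0.957, 0.373], [0.0, 0.0, 0.0, 1.0]] 368.34610880785965$[0]: bad value
```

View pics/w1.png

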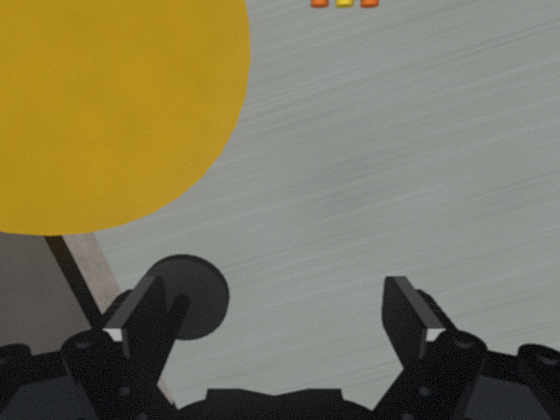

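The wrist view, taken still at the start pose, shows no block, only the fingers and a yellow disc top left. The call was refused, so I'll give all the fields.

```bash
python3 -m jog '[{"fingers":-1,"dx":1.9,"dy":1.8,"dz":0,"turn":0},{"fingers":-1,"dx":14.8,"dy":14,"dz":0,"turn":0},{"fingers":-1,"dx":14.8,"dy":14,"dz":0,"turn":0},{"fingers":-1,"dx":14.8,"dy":14,"dz":0,"turn":0},{"fingers":-1,"dx":14.8,"dy":14,"dz":0,"turn":0},{"fingers":-1,"dx":14.8,"dy":14,"dz":0,"turn":0},{"fingers":-1,"dx":14.8,"dy":14,"dz":0,"turn":0},{"fingers":-1,"dx":14.8,"dy":14,"dz":0,"turn":0}]'
python3 - <<'E'
import pickle
from h import *
c=pickle.load(open('w1.pkl','rb'));print(pts(c)[50:200:50,20:200:60].round(2).tolist())
E
```

```text
t: 1.15
tool_pos: [0.4457, 0.207, 0.2315]
tcp_rot: [-0.0, 0.989, -0.15, 0.0]
ft_force: [1.5, 1.0, -0.6]
width: 0.0854
grip_force: 0.0
[[[0.29, 0.66, 0.3], [0.29, 0.65, 0.3], [0.29, 0.65, 0.29]], [[0.29, 0.67, 0.3], [0.28, 0.66, 0.3], [0.28, 0.65, 0.29]], [[0.28, 0.67, 0.3], [0.27, 0.67, 0.29], [0.27, 0.66, 0.29]]]
```

```bash
python3 -m jog '[{"fingers":-1,"dx":5.6,"dy":14,"dz":0,"turn":-1},{"fingers":-1,"dx":5.6,"dy":14,"dz":0,"turn":-1},{"fingers":-1,"dx":5.6,"dy":14,"dz":0,"turn":-1},{"fingers":-1,"dx":5.6,"dy":14,"dz":0,"turn":-1},{"fingers":-1,"dx":5.6,"dy":14,"dz":0,"turn":-1},{"fingers":-1,"dx":5.6,"dy":14,"dz":0,"turn":-1},{"fingers":-1,"dx":5.6,"dy":14,"dz":0,"turn":-1},{"fingers":-1,"dx":5.6,"dy":14,"dz":0,"turn":-1}]'
python3 - <<'E'
from h import *
import pickle
c=cam('wrist'); save(c,'w2.png'); pickle.dump(c,open('w2.pkl','wb')); print(c['cam_to_world'].round(3).tolist(),c['fx'])
E
```

```text
t: 2.15
tool_pos: [0.4748, -0.1673, 0.2309]
tcp_rot: [-0.0, 0.998, -0.064, -0.0]
ft_force: [0.4, 0.8, -0.2]
width: 0.0855
grip_force: 0.0
[[-0.129, -0.949, -0.287, 0.548], [-0.992, 0.123, 0.038, -0.177], [-0.001, 0.289, -0.957, 0.373], [0.0, 0.0, 0.0, 1.0]] 368.34610880785965
```

View pics/w2.png

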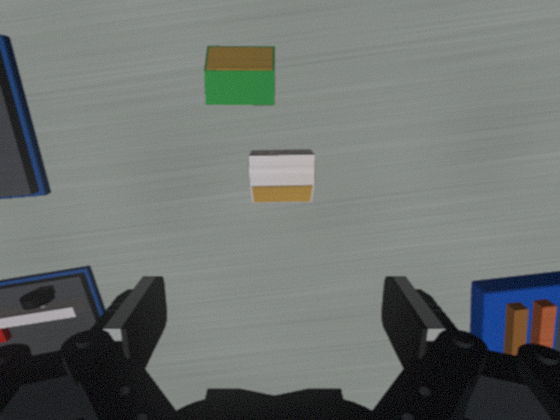

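The wrist view shows the wedge at (282,176), its top at (282,168) and brass at (282,193), nearly square to the fingers. The green look-alike is at (240,75).

```bash
cat > m2.py <<'E'
from h import *
import pickle
for f,(u0,u1,v0,v1) in {'w2':(235,330,142,215),'top0':(355,410,235,280)}.items():
    c=pickle.load(open(f+'.pkl','rb')); P=pts(c); hsv=cv2.cvtColor(c['img'],cv2.COLOR_RGB2HSV)
    B=np.zeros(P.shape[:2],bool); B[v0:v1,u0:u1]=1
    z=P[...,2]
    for n,m,h in [('brass',B&(hsv[...,1]>100)&(hsv[...,2]>90),None),('top',B&(hsv[...,1]<50)&(hsv[...,2]>175),.04)]:
        if h is None:  # rays onto measured depth
            Q=P[m&(z>.01)&(z<.05)][:,:2].astype(np.float32)
        else:
            vs,us=np.nonzero(m); Q=np.array([ray(c,u,v,h)[:2] for u,v in zip(us,vs)],np.float32)
        r=cv2.minAreaRect(Q); print(f,n,len(Q),np.round(r[0],4),np.round(r[1],4),round(r[2],2),'mean',Q.mean(0).round(4),'z',np.median(z[m]).round(4))
E
python3 m2.py
```

```text
w2 brass 829 [ 0.4629 -0.1732] [0.0547 0.0191] 84.22 mean [ 0.4632 -0.1732] z 0.031
w2 top 1757 [ 0.4873 -0.1754] [0.0588 0.0258] 82.6 mean [ 0.4875 -0.1756] z 0.0396
top0 brass 277 [ 0.4611 -0.1738] [0.0546 0.0183] 83.55 mean [ 0.4611 -0.1741] z 0.0298
top0 top 426 [ 0.4856 -0.1771] [0.059  0.0286] 82.9 mean [ 0.4853 -0.1768] z 0.0399
```

```bash
python3 -m jog '[{"fingers":-1,"dx":0.4,"dy":0.27,"dz":2,"turn":0},{"fingers":-1,"dx":0.4,"dy":0.27,"dz":4,"turn":0},{"fingers":-1,"dx":0.4,"dy":0.27,"dz":5.8,"turn":0},{"fingers":-1,"dx":0.4,"dy":0.27,"dz":7.3,"turn":0},{"fingers":-1,"dx":0.4,"dy":0.27,"dz":8.3,"turn":0},{"fingers":-1,"dx":0.4,"dy":0.27,"dz":8.75,"turn":0},{"fingers":-1,"dx":0.4,"dy":0.27,"dz":8.75,"turn":0},{"fingers":-1,"dx":0.4,"dy":0.27,"dz":8.75,"turn":0}]' && python3 -m jog '[{"fingers":1,"dx":0,"dy":0,"dz":0,"turn":0},{"fingers":1,"dx":0,"dy":0,"dz":0,"turn":0},{"fingers":1,"dx":0,"dy":0,"dz":0,"turn":0},{"fingers":1,"dx":0,"dy":0,"dz":0,"turn":0},{"fingers":1,"dx":0,"dy":0,"dz":0,"turn":0},{"fingers":1,"dx":0,"dy":0,"dz":0,"turn":0}]'
python3 - <<'E'
from h import *
import pickle
c=cam('wrist'); save(c,'w3.png'); pickle.dump(c,open('w3.pkl','wb'))
E
```

```text
t: 3.2
tool_pos: [0.4852, -0.1744, 0.0136]
tcp_rot: [-0.0, 0.998, -0.063, 0.001]
ft_force: [0.3, -0.2, 0.3]
width: 0.0851
grip_force: 0.0
t: 3.95
tool_pos: [0.485, -0.175, 0.0138]
tcp_rot: [0.0, 0.998, -0.063, 0.001]
ft_force: [-2.0, 1.4, 8.1]
width: 0.0588
grip_force: 64.1
```

View pics/w3.png

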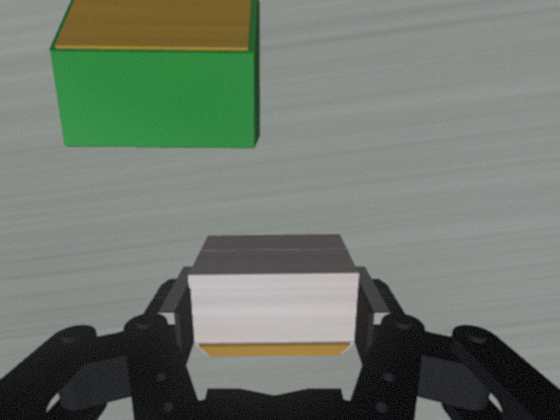

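The block is held between the pads, its top at about (274,307) in the image and square to the fingers. I'll lift it and hover near the fixture.

```bash
python3 -m jog '[{"fingers":1,"dx":0,"dy":0,"dz":-1,"turn":0},{"fingers":1,"dx":0,"dy":0,"dz":-3,"turn":0},{"fingers":1,"dx":0,"dy":0,"dz":-5,"turn":0},{"fingers":1,"dx":-0.3,"dy":-2,"dz":-6.5,"turn":-0.48},{"fingers":1,"dx":-0.6,"dy":-4.2,"dz":-7.45,"turn":-0.48},{"fingers":1,"dx":-0.9,"dy":-6.5,"dz":-7.45,"turn":-0.48},{"fingers":1,"dx":-1.3,"dy":-8.8,"dz":-7.45,"turn":-0.48},{"fingers":1,"dx":-1.6,"dy":-11,"dz":-7.45,"turn":-0.48}]' && python3 -m jog '[{"fingers":1,"dx":-0.2,"dy":-1.7,"dz":0,"turn":0},{"fingers":1,"dx":-0.2,"dy":-1.7,"dz":0,"turn":0},{"fingers":1,"dx":-0.2,"dy":-1.7,"dz":0,"turn":0}]'
python3 - <<'E'
from h import *
import pickle
c=cam('wrist'); save(c,'w4.png'); pickle.dump(c,open('w4.pkl','wb'))
E
```

```text
t: 5.0
tool_pos: [0.4782, 0.1046, 0.199]
tcp_rot: [-0.0, 1.0, -0.021, 0.0]
ft_force: [1.2, -0.1, -3.1]
width: 0.0588
grip_force: 67.2
t: 5.38
tool_pos: [0.4753, 0.1453, 0.1985]
tcp_rot: [0.0, 1.0, -0.021, -0.0]
ft_force: [0.6, -0.8, -3.8]
width: 0.0586
grip_force: 67.2
```

View pics/w4.png

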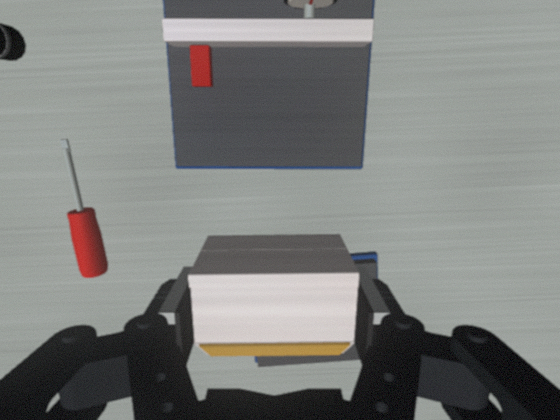

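The view shows the fence strip at rows 18–42, the red stop at (201,65) with its right edge at column 212, and the block still square in the grip.

```bash
cat > m3.py <<'E'
from h import *
import pickle
c=pickle.load(open('w4.pkl','rb')); hsv=cv2.cvtColor(c['img'],cv2.COLOR_RGB2HSV); S,V,H=hsv[...,1],hsv[...,2],hsv[...,0]; P=pts(c)
w=(V>140)&(S<60)
L=[]
for u in range(225,365,3):
    col=np.nonzero(w[10:60,u])[0]
    L.append(ray(c,u,10+col.max()+.5,.025)[:2])
L=np.array(L); p=np.polyfit(L[:,1],L[:,0],1); print('fence foot x at y=.145',np.polyval(p,.145),'yaw',-np.degrees(np.arctan(p[0])),'res',np.std(L[:,0]-np.polyval(p,L[:,1])))
r=(S>150)&((H<8)|(H>172))&(V>80); r[:,:180]=0; r[:,230:]=0; r[100:]=0
vs,us=np.nonzero(r); print('red px',us.min(),us.max(),vs.min(),vs.max())
E_=[]
for v in range(vs.min()+6,vs.max()-3):
    uu=np.nonzero(r[v])[0].max()+.5; E_.append(ray(c,uu,v,.025)[:2])
E_=np.array(E_); q=np.polyfit(E_[:,0],E_[:,1],1); print('stop foot y at x=.575',np.polyval(q,.575),'yaw',np.degrees(np.arctan(q[0])))
print('stop top z',np.median(P[r][:,2]),'red lower edge x at .037',ray(c,201,vs.max()+.5,.037)[:2])
# base front edge & plate z
m=(V<90)&(P[...,2]>.015)&(P[...,2]<.035)
print('plate z',np.median(P[m][:,2]))
o=get_obs(); t=np.array(o['tool_pos']); qd=o['tcp_rot']; yaw=2*np.arctan2(qd[2],qd[1]); R=np.array([[np.cos(yaw),-np.sin(yaw)],[np.sin(yaw),np.cos(yaw)]])
print('tcp',t,np.degrees(yaw))
g=np.zeros(w.shape,bool); g[262:350,185:362]=1
for f in ['w4']:
    m=g&(V>180)&(S<50)
    m=cv2.morphologyEx(m.astype(np.uint8),cv2.MORPH_OPEN,np.ones((5,5)))>0
    vs,us=np.nonzero(m); z=np.median(P[m][:,2]); Q=np.array([ray(c,u,v,z)[:2] for u,v in zip(us,vs)],np.float32)
    rr=cv2.minAreaRect(((Q-t[:2])@R).astype(np.float32)); print('block top in tool',np.round(rr[0],4),np.round(rr[1],4),rr[2],'z',z)
E
python3 m3.py
```

```text
fence foot x at y=.145 0.5940526415380528 yaw -2.491055747079306 res 5.5196138182741143e-17
red px 190 211 46 86
stop foot y at x=.575 0.19206879805241953 yaw -2.031751906025231
stop top z 0.03661007217756562 red lower edge x at .037 [0.56246905 0.19860167]
plate z 0.02459885454421512
tcp [0.47551783 0.14489422 0.198608  ] -2.4650900737738244
block top in tool [0.0023 0.0007] [0.0274 0.059 ] 0.7274632453918457 z 0.2242096281006316
```

```bash
python3 -m jog '[{"fingers":1,"dx":1.8,"dy":-0.3,"dz":0,"turn":0},{"fingers":1,"dx":3.7,"dy":-0.56,"dz":1,"turn":0},{"fingers":1,"dx":3.7,"dy":-0.56,"dz":2.5,"turn":0},{"fingers":1,"dx":3.7,"dy":-0.56,"dz":4,"turn":0},{"fingers":1,"dx":3.7,"dy":-0.56,"dz":5,"turn":0},{"fingers":1,"dx":3.7,"dy":-0.56,"dz":5.5,"turn":0},{"fingers":1,"dx":3.7,"dy":-0.56,"dz":5.5,"turn":0},{"fingers":1,"dx":3.7,"dy":-0.56,"dz":5.5,"turn":0}]'
python3 - <<'E'
from h import *
import pickle
a=cam('wrist'); b=cam('scene')
pickle.dump((a,b),open('w5.pkl','wb'))
s=cv2.resize(b['img'][200:340,230:430],(560,392))
im=np.vstack([a['img'][130:330],s])
cv2.imwrite('pics/w5.png',im[...,::-1])
E
```

```text
t: 6.42
tool_pos: [0.5698, 0.1558, 0.0625]
tcp_rot: [-0.0, 1.0, -0.021, 0.001]
ft_force: [-0.6, -0.0, -2.7]
width: 0.0589
grip_force: 67.2
```

View pics/w5.png

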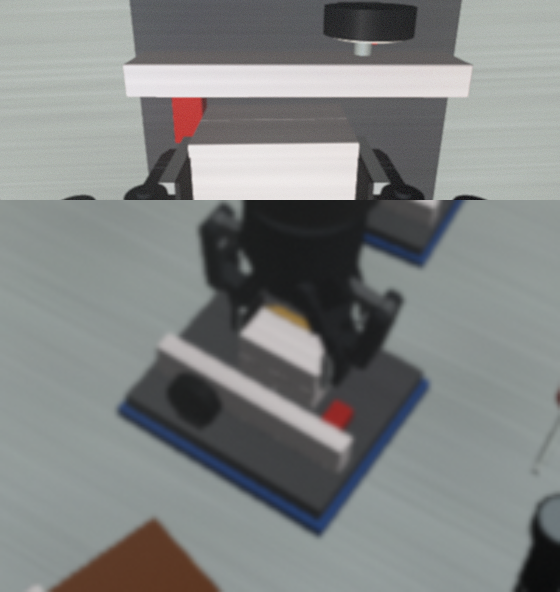

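The wrist half shows the block clear of the fence, whose lower edge is at image row ~227, and to the right of the red stop, whose right edge is at col ~206. I'll measure the remaining gaps.

Run:
```python
from h import *
import pickle
c=pickle.load(open('w5.pkl','rb'))[0]; hsv=cv2.cvtColor(c['img'],cv2.COLOR_RGB2HSV); S,V,H=hsv[...,1],hsv[...,2],hsv[...,0]; P=pts(c)
t=np.array([.5698,.1558]); y=np.radians(-2.42); R=np.array([[np.cos(y),-np.sin(y)],[np.sin(y),np.cos(y)]])
for us in [range(215,330,20),range(140,165,8),range(420,460,10)]:
    for u in us:
        col=np.nonzero((V[185:240,u]>140)&(S[185:240,u]<60))[0]
        p=ray(c,u,185+col.max()+.5,.053); print(u,185+col.min(),185+col.max(),((p[:2]-t)@R*1000).round(1),end=' ')
    print()
r=(S>150)&((H<8)|(H>172))&(V>60); r[:225]=0;r[290:]=0;r[:,:160]=0;r[:,230:]=0
for v in range(230,262,5):
    k=np.nonzero(r[v])[0]; a=ray(c,k.max()+.5,v,.037)[:2]; b=ray(c,k.max()+.5,v,.025)[:2]; print(v,k.min(),k.max(),((a-t)@R*1000).round(1),((b-t)@R*1000).round(1),V[v,k.max()-4:k.max()+1])
# block faces
zt=.0625+.0262
g=(V>190)&(S<50); g[:262]=0; g[350:]=0; g[:,:185]=0; g[:,362:]=0
for v in (285,300,315):
    k=np.nonzero(g[v])[0]; print('top edge y',[((ray(c,u,v,zt)[:2]-t)@R*1000).round(1) for u in (k.min()-.5,k.max()+.5)])
k=np.nonzero(g[:,275])[0]; print('back top x',((ray(c,275,k.min()-.5,zt)[:2]-t)@R*1000).round(1), 'front', ((ray(c,275,k.max()+.5,zt)[:2]-t)@R*1000).round(1))
```

```text
215 194 227 [21.1 25.8] 235 194 227 [21.1 17.1] 255 194 227 [21.1  8.3] 275 194 227 [21.1 -0.4] 295 194 227 [21.1 -9.1] 315 194 227 [ 21.1 -17.8] 
140 194 239 [15.6 59.1] 148 194 226 [21.6 55. ] 156 194 227 [21.2 51.5] 164 194 227 [21.2 48. ] 
420 195 227 [ 21.  -63.5] 430 195 227 [ 21.  -67.9] 440 195 227 [ 21.  -72.2] 450 195 239 [ 15.4 -77.3] 
230 173 201 [14.4 35.1] [10.1 37.6] [190 188 191 173 144]
235 173 201 [11.8 35.2] [ 7.4 37.8] [188 185 190 181 158]
240 174 202 [ 9.2 34.9] [ 4.6 37.4] [189 192 186 166 135]
245 174 201 [ 6.6 35.6] [ 1.8 38.1] [188 190 191 187 172]
250 174 199 [ 4.  36.7] [-1.  39.3] [192 190 190 188 179]
255 175 196 [ 1.3 38.3] [-3.8 41.1] [187 185 189 186 186]
260 175 194 [-1.4 39.5] [-6.7 42.3] [187 190 186 186 176]
top edge y [array([12.2, 30. ]), array([ 12.1, -29.2])]
top edge y [array([ 6.3, 29.3]), array([  6.2, -29.2])]
top edge y [array([ 0.2, 29.4]), array([  0.2, -28.9])]
back top x [16.6 -0.3] front [-11.4  -0.3]
```

```bash
python3 -m jog '[{"fingers":1,"dx":0,"dy":0,"dz":0.4,"turn":0},{"fingers":1,"dx":0,"dy":0,"dz":0.75,"turn":0},{"fingers":1,"dx":0,"dy":0,"dz":0.8,"turn":0},{"fingers":1,"dx":0,"dy":0,"dz":0.8,"turn":0},{"fingers":1,"dx":0,"dy":0,"dz":0.8,"turn":0}]' && python3 -m jog '[{"fingers":1,"dx":0.06,"dy":0,"dz":0,"turn":0},{"fingers":1,"dx":0.12,"dy":0,"dz":0,"turn":0},{"fingers":1,"dx":0.12,"dy":0,"dz":0,"turn":0},{"fingers":1,"dx":0.12,"dy":0,"dz":0,"turn":0}]'; python3 -m jog '[{"fingers":1,"dx":0.03,"dy":0,"dz":0,"turn":0},{"fingers":1,"dx":0.05,"dy":0,"dz":0,"turn":0},{"fingers":1,"dx":0.05,"dy":0,"dz":0,"turn":0}]'
```

```text
t: 7.15
tool_pos: [0.5692, 0.1558, 0.0414]
tcp_rot: [-0.0, 1.0, -0.021, 0.0]
ft_force: [-0.3, 0.6, -3.6]
width: 0.0587
grip_force: 67.2
t: 7.65
tool_pos: [0.572, 0.1556, 0.0413]
tcp_rot: [0.0, 1.0, -0.021, -0.0]
ft_force: [-0.8, 0.9, -3.6]
width: 0.0584
grip_force: 67.2
t: 8.02
tool_pos: [0.5733, 0.1556, 0.0413]
tcp_rot: [-0.0, 1.0, -0.021, 0.0]
ft_force: [-0.0, 0.1, -3.0]
width: 0.0589
grip_force: 67.2
```

```bash
for i in 1 2; do python3 -m jog '[{"fingers":1,"dx":0.02,"dy":0,"dz":0,"turn":0},{"fingers":1,"dx":0.04,"dy":0,"dz":0,"turn":0},{"fingers":1,"dx":0.04,"dy":0,"dz":0,"turn":0}]' | grep -E 'pos|ft'; done
```

```text
tool_pos: [0.574, 0.1554, 0.0412]
ft_force: [-1.3, 0.4, -3.5]
tool_pos: [0.5741, 0.1552, 0.0409]
ft_force: [-5.1, 0.9, -2.1]
```

```bash
python3 -m jog '[{"fingers":1,"dx":0,"dy":-0.08,"dz":0,"turn":0},{"fingers":1,"dx":0,"dy":-0.16,"dz":0,"turn":0},{"fingers":1,"dx":0,"dy":-0.16,"dz":0,"turn":0}]' | grep -E 'pos|ft'
```

```text
tool_pos: [0.5742, 0.159, 0.0407]
ft_force: [-5.1, -0.5, -3.7]
```

```bash
python3 -m jog '[{"fingers":1,"dx":0,"dy":-0.03,"dz":0,"turn":0},{"fingers":1,"dx":0,"dy":-0.05,"dz":0,"turn":0},{"fingers":1,"dx":0,"dy":-0.05,"dz":0,"turn":0}]' | grep -E 'pos|ft'; python3 -m jog '[{"fingers":1,"dx":0,"dy":-0.02,"dz":0,"turn":0},{"fingers":1,"dx":0,"dy":-0.04,"dz":0,"turn":0},{"fingers":1,"dx":0,"dy":-0.04,"dz":0,"turn":0}]' | grep -E 'pos|ft'
```

```text
tool_pos: [0.5743, 0.1601, 0.0407]
ft_force: [-5.2, -0.8, -2.9]
tool_pos: [0.5742, 0.1604, 0.0407]
ft_force: [-4.1, -3.7, -3.1]
```

```bash
python3 -m jog '[{"fingers":1,"dx":0.0,"dy":-0.02,"dz":0.04,"turn":0},{"fingers":1,"dx":0.0,"dy":-0.02,"dz":0.08,"turn":0},{"fingers":1,"dx":0,"dy":-0.02,"dz":0.08,"turn":0}]' | grep -E 'pos|ft'; python3 -m jog '[{"fingers":1,"dx":0,"dy":0,"dz":0.03,"turn":0},{"fingers":1,"dx":0,"dy":0,"dz":0.05,"turn":0},{"fingers":1,"dx":0,"dy":0,"dz":0.05,"turn":0}]' | grep -E 'pos|ft'
```

```text
tool_pos: [0.5742, 0.1604, 0.0389]
ft_force: [-5.1, -5.8, -0.2]
tool_pos: [0.5743, 0.1605, 0.0389]
ft_force: [-8.2, -6.8, 10.3]
```

```bash
python3 -m jog '[{"fingers":0.2,"dx":0,"dy":0,"dz":0,"turn":0},{"fingers":-0.2,"dx":0,"dy":0,"dz":0,"turn":0},{"fingers":-0.7,"dx":0,"dy":0,"dz":0,"turn":0},{"fingers":-0.7,"dx":0,"dy":0,"dz":0,"turn":0},{"fingers":-0.7,"dx":0,"dy":0,"dz":-0.5,"turn":0},{"fingers":-0.7,"dx":0,"dy":0,"dz":-2,"turn":0},{"fingers":-0.7,"dx":-1.5,"dy":0,"dz":-4,"turn":0},{"fingers":-0.7,"dx":-1.5,"dy":0,"dz":-4,"turn":0}]'
python3 - <<'E'
from h import *
import pickle
a=cam('wrist'); pickle.dump(a,open('w6.pkl','wb')); save(a,'w6.png')
E
```

```text
t: 11.65
tool_pos: [0.5391, 0.1653, 0.1436]
tcp_rot: [-0.002, 1.0, -0.02, 0.004]
ft_force: [1.3, -0.1, -0.3]
width: 0.0723
grip_force: 0.0
```

View pics/w6.png

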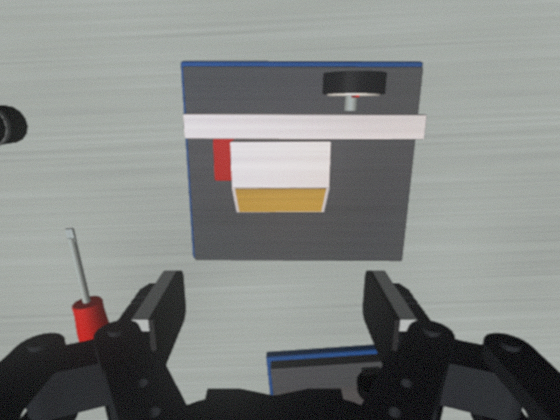

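The block stands seated at the fence: its top spans columns 231–330 and rows 142–187, the brass is at (281,200), and the red stop touches its left end. I'll check the gaps numerically.

```bash
cat > gap.py <<'E'
from h import *
import pickle,sys
c=pickle.load(open(sys.argv[1],'rb')); hsv=cv2.cvtColor(c['img'],cv2.COLOR_RGB2HSV); S,V,H=hsv[...,1],hsv[...,2],hsv[...,0]
y=np.radians(-2.45); R=np.array([[np.cos(y),-np.sin(y)],[np.sin(y),np.cos(y)]])
F=lambda u,v,h:(ray(c,u,v,h)[:2]@R*1000)
w=((V>150)&(S<50)).astype(np.uint8); n,l,st,ce=cv2.connectedComponentsWithStats(w)
for i in range(1,n):
    if st[i,4]>1500 and st[i,1]<250: print(st[i],ce[i].round(0))
g=lambda u:V[134:150,u]
print(g(250),g(315))
lo,hi=int(sys.argv[2]),int(sys.argv[3])
for u in (240,280,322):
    k=np.nonzero(w[100:lo,u])[0]; f=F(u,100+k.max()+.5,.053)[0]
    k=np.nonzero(w[lo:hi,u])[0]; print(u,'fence',f.round(1),'block back',F(u,lo+k.min()-.5,.065)[0].round(1))
b=(S>100)&(H>10)&(H<30)&(V>90); b[:180]=0;b[225:]=0;b[:,:225]=0;b[:,335:]=0
vs,us=np.nonzero(b); Q=np.array([F(u,v,.055) for u,v in zip(us,vs)],np.float32); r=cv2.minAreaRect(Q); print('brass',Q.mean(0).round(1),r)
for v in (150,165,175):
    k=np.nonzero(w[v,220:345])[0]+220; print('block ends',F(k.min()-.5,v,.065)[1].round(1),F(k.max()+.5,v,.065)[1].round(1))
rd=(S>150)&((H<8)|(H>172))&(V>60)
for v in (150,165,175):
    k=np.nonzero(rd[v,200:240])[0]+200; print('stop left',F(k.min()-.5,v,.037)[1].round(1), 'visible right',F(k.max()+.5,v,.037)[1].round(1))
print('bevel world', R@(Q.mean(0)/1000)); o=get_obs(); print(o['tool_pos'],o['tcp_rot'],o['ft_force'],o['width'])
E
python3 gap.py w6.pkl 140 200
```

```text
[     0      0    560    404 146034] [277. 171.]
[ 230  141  101   71 4711] [280. 165.]
[222 219 221 213 176 128 100 135 199 225 225 221 222 224 224 224] [218 219 221 216 200 143 111 156 210 227 221 223 223 222 226 225]
240 fence 583.8 block back 583.1
280 fence 583.8 block back 583.1
322 fence 583.8 block back 583.7
brass [545.  185.1] ((544.6644287109375, 184.8103790283203), (14.721701622009277, 56.68882751464844), 0.10712146759033203)
block ends 214.6 155.0
block ends 214.9 155.2
block ends 214.5 154.9
stop left 229.5 visible right 219.4
stop left 229.3 visible right 219.0
stop left 229.6 visible right 219.3
bevel world [0.55243411 0.16160044]
[0.53885465 0.16491757 0.14148557] [-0.00175772  0.99978254 -0.02062706  0.00251258] [-0.83887747 -0.32624914 -0.18162024] 0.07286591526039136
```

Seated within about 0.5 mm at both fence and stop. I'll shut the fingers and settle.

```bash
python3 -m jog '[{"fingers":1,"dx":-0.5,"dy":0.1,"dz":0,"turn":0},{"fingers":1,"dx":-0.5,"dy":0.1,"dz":0,"turn":0},{"fingers":1,"dx":-0.5,"dy":0.1,"dz":0,"turn":0},{"fingers":1,"dx":-0.5,"dy":0.1,"dz":0,"turn":0},{"fingers":1,"dx":-0.5,"dy":0.1,"dz":0,"turn":0},{"fingers":1,"dx":-0.5,"dy":0.1,"dz":0,"turn":0}]'
python3 - <<'E'
from h import *
o=get_obs();y=np.radians(-2.45); t=o['tool_pos'];print("x'",t[0]*np.cos(y)+t[1]*np.sin(y),"y'",-t[0]*np.sin(y)+t[1]*np.cos(y),t[2])
E
```

```text
t: 12.45
tool_pos: [0.5255, 0.1618, 0.1379]
tcp_rot: [0.0, 1.0, -0.021, -0.0]
ft_force: [-0.7, 0.1, 0.0]
width: -0.0003
grip_force: 0.0
x' 0.5181176723577249 y' 0.18415237838221662 0.13788849311391635
```

```bash
python3 -m jog '[{"fingers":1,"dx":0,"dy":0,"dz":1,"turn":0},{"fingers":1,"dx":0,"dy":0,"dz":2,"turn":0},{"fingers":1,"dx":0,"dy":0,"dz":2.6,"turn":0},{"fingers":1,"dx":0,"dy":0,"dz":2.6,"turn":0},{"fingers":1,"dx":0,"dy":0,"dz":2.6,"turn":0}]' | grep -E 'pos|ft'; python3 -m jog '[{"fingers":1,"dx":0.15,"dy":0,"dz":0.15,"turn":0},{"fingers":1,"dx":0.3,"dy":0,"dz":0.3,"turn":0},{"fingers":1,"dx":0.4,"dy":0,"dz":0.4,"turn":0},{"fingers":1,"dx":0.4,"dy":0,"dz":0.4,"turn":0},{"fingers":1,"dx":0.4,"dy":0,"dz":0.4,"turn":0}]' | grep -E 'pos|ft'
python3 - <<'E'
from h import *
a=cam('wrist'); save(a,'w7.png')
E
```

```text
tool_pos: [0.526, 0.1622, 0.0738]
ft_force: [1.1, -0.0, 0.6]
tool_pos: [0.5354, 0.1614, 0.063]
ft_force: [-0.2, 0.0, -0.5]
```

View pics/w7.png

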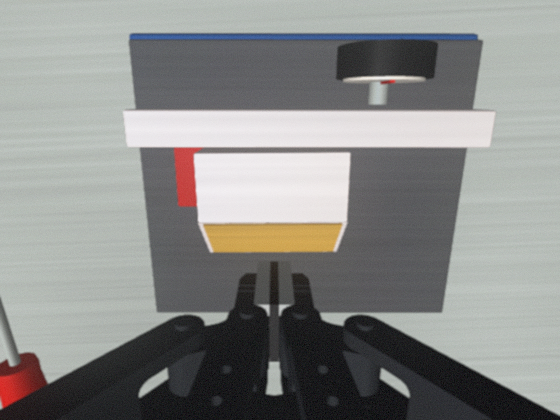

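The closed fingertips at (273,280) are centred on the brass strip at (273,238), just short of it. I'll go on diagonally.

```bash
python3 -m jog '[{"fingers":1,"dx":0.08,"dy":0,"dz":0.08,"turn":0},{"fingers":1,"dx":0.16,"dy":0,"dz":0.16,"turn":0},{"fingers":1,"dx":0.16,"dy":0,"dz":0.16,"turn":0},{"fingers":1,"dx":0.16,"dy":0,"dz":0.16,"turn":0}]' | grep -E 'pos|ft'; for i in 1 2; do python3 -m jog '[{"fingers":1,"dx":0.02,"dy":0,"dz":0.02,"turn":0},{"fingers":1,"dx":0.04,"dy":0,"dz":0.04,"turn":0},{"fingers":1,"dx":0.04,"dy":0,"dz":0.04,"turn":0},{"fingers":1,"dx":0.04,"dy":0,"dz":0.04,"turn":0}]' | grep -E 'pos|ft'; done
```

```text
tool_pos: [0.5394, 0.1612, 0.059]
ft_force: [0.2, -0.3, 0.0]
tool_pos: [0.5404, 0.1612, 0.0581]
ft_force: [-0.7, -1.2, -0.8]
tool_pos: [0.5414, 0.1611, 0.057]
ft_force: [-0.1, 0.0, -0.2]
```

```bash
for i in 1 2; do python3 -m jog '[{"fingers":1,"dx":0.02,"dy":0,"dz":0.02,"turn":0},{"fingers":1,"dx":0.04,"dy":0,"dz":0.04,"turn":0},{"fingers":1,"dx":0.04,"dy":0,"dz":0.04,"turn":0},{"fingers":1,"dx":0.04,"dy":0,"dz":0.04,"turn":0}]' | grep -E 'pos|ft'; done
```

```text
tool_pos: [0.5424, 0.1611, 0.056]
ft_force: [0.5, -0.5, -0.6]
tool_pos: [0.5433, 0.1611, 0.0552]
ft_force: [-2.0, 0.4, 5.0]
```

```bash
python3 -m jog '[{"fingers":1,"dx":0.04,"dy":0,"dz":0.02,"turn":0},{"fingers":1,"dx":0.06,"dy":0,"dz":0.03,"turn":0},{"fingers":1,"dx":0.06,"dy":0,"dz":0.03,"turn":0},{"fingers":1,"dx":0.06,"dy":0,"dz":0.03,"turn":0}]' | grep -E 'pos|ft'
```

```text
tool_pos: [0.5437, 0.161, 0.0551]
ft_force: [-10.3, 2.7, 13.9]
```

```bash
python3 -m jog '[{"fingers":1,"dx":0.02,"dy":-0.01,"dz":0,"turn":0},{"fingers":1,"dx":0.04,"dy":-0.025,"dz":0,"turn":0},{"fingers":1,"dx":0.04,"dy":-0.025,"dz":0,"turn":0},{"fingers":1,"dx":0.04,"dy":-0.025,"dz":0,"turn":0}]' | grep -E 'pos|ft'; python3 -c "
from h import *
for i in range(3): cam('wrist'); print(get_obs()['ft_force'])"
```

```text
tool_pos: [0.5439, 0.1612, 0.055]
ft_force: [-14.0, 2.1, 17.8]
[-13.38091364   1.43641759  18.50381437]
[-12.6205698    2.42061788  18.19790133]
[-13.11525679   1.91406607  17.94158326]
```

```bash
python3 -m jog '[{"fingers":1,"dx":0.02,"dy":-0.01,"dz":-0.02,"turn":0},{"fingers":1,"dx":0.04,"dy":-0.03,"dz":-0.03,"turn":0},{"fingers":1,"dx":0.04,"dy":-0.03,"dz":-0.03,"turn":0},{"fingers":1,"dx":0.04,"dy":-0.03,"dz":-0.03,"turn":0}]' | grep -E 'pos|ft'; python3 -c "
from h import *
for i in range(3): cam('wrist'); print(get_obs()['ft_force'])"
```

```text
tool_pos: [0.544, 0.1612, 0.0551]
ft_force: [-15.2, 1.0, 15.2]
[-14.80509882   0.85920633  14.56003618]
[-15.11313069   0.63625249  14.67473627]
[-14.7333644    0.35089141  15.87795248]
```

The push is now 15 N forward and 15 N down. One last look at the seat.

Run:
```python
from h import *
import pickle
a=cam('wrist'); b=cam('top'); pickle.dump(a,open('w8.pkl','wb'))
cv2.imwrite('pics/w8.png',np.vstack([a['img'][100:300],cv2.resize(b['img'][150:270,150:290],(560,390))])[...,::-1]); print(get_obs()['ft_force'])
```

```text
[-14.55452441   0.32296956  14.81324628]
```

View pics/w8.png

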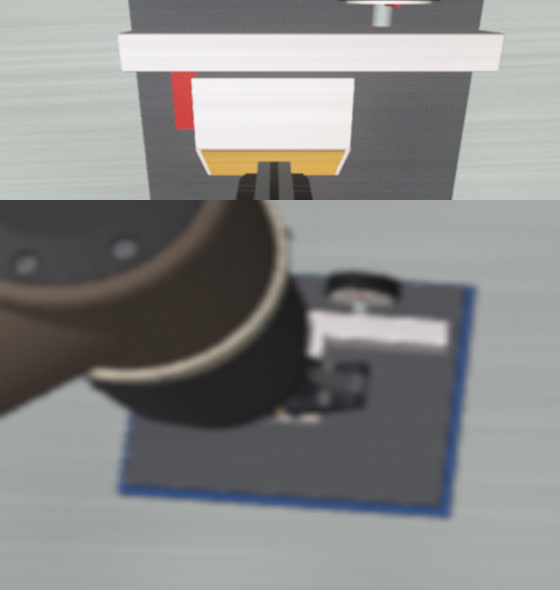

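The fingertips at (273,165) sit mid-brass, with the block at the fence and against the red stop. A quick numeric check before handing in.

Run:
```python
from h import *
import pickle
c=pickle.load(open('w8.pkl','rb')); hsv=cv2.cvtColor(c['img'],cv2.COLOR_RGB2HSV); S,V,H=hsv[...,1],hsv[...,2],hsv[...,0]
y=np.radians(-2.45); R=np.array([[np.cos(y),-np.sin(y)],[np.sin(y),np.cos(y)]])
F=lambda u,v,h:(ray(c,u,v,h)[:2]@R*1000).round(1)
w=(V>150)&(S<50)
for u in (205,273,340):
    a=np.nonzero(w[145:174,u])[0].max()+145.5; b=np.nonzero(w[174:230,u])[0].min()+173.5; print(F(u,a,.053)[0],F(u,b,.065)[0])
rd=(S>150)&((H<8)|(H>172))&(V>60)
for v in (190,210):
    k=np.nonzero(rd[v,150:215])[0]+150; b=np.nonzero(w[v,k.max():300])[0].min()+k.max()-.5; print('stop face',F(k.min()-.5,v,.037)[1]-15,'block',F(b,v,.065)[1])
```

```text
583.8 583.8
583.7 583.8
583.7 583.7
stop face 214.1 block 214.7
stop face 214.4 block 214.8
```

```bash
python3 -c "
from h import *
print(get_obs()['ft_force']); print(manip.job_done())"
```

```text
[-14.55452441   0.32296956  14.81324628]
the job is handed in; nothing more can be done
None
```

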